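Prop the supply bin open and take out a receipt roll

ROBOT

A 6-joint arm with a two-finger parallel gripper is mounted at the origin on the work surface. World frame = base frame: x ahead of the robot, y to its left, z up, the work surface at z = 0. Lengths are in m, angles in degrees, forces in N, time in s.
With the tool pointing down it reaches from about 0.25 to 0.725 m from the base axis. Payload 9.7 kg.
Tool frame: the origin (TCP) lies midway between the tips of the shut fingers; the grasp point (between the pads) lies 19 mm behind it; z points along the fingers, y is the direction in which the jaws open and shut (so a half turn about z gives the same grasp; the last joint's range is limited). The gripper opens to 85 mm and grips with 20 to 120 N. Pads are 22 mm wide; open, the fingers measure 114 mm over their backs; the gripper's body (76 mm by 85 mm) begins 54 mm behind the grasp point. The pads swing forward as they close: fully open they stand 13 mm farther back than shut.
Start: joints at [-77.177, 4.979, 10.078, 95.1, 0, 90], TCP at [0.122, -0.536, 0.231] pointing down, gripper open.
Joint ranges: [-179.16, 179.16], [-48.56, 103.87], [-65.8, 70.77], [-126.05, 130.52], [-82.76, 87.17], [-180, 180]. Speed limits (degrees/s): [127.2, 127.2, 147.25, 180, 180, 180].

INTERFACE

Orientations are given as [roll, pitch, yaw] about the fixed x, y, z axes, in that order (R = Rz(yaw) Ry(pitch) Rx(roll)).
In Python, from workcell import get_obs, camera, get_calibration, job_done gives the robot as it stands.
- The arm moves only by the tool play_rows, never from a script. Its argument "commands" is text: rows parted by semicolons, each of 5 numbers parted by spaces: the opening, from 0 (shut) to 1 (fully open), then the shift along the world's x, y, z in mm, then the turn about the world's z in degrees. A call has 1 to 10 rows; each row is the pose to reach, as a shift and turn from the pose commanded when the call began; what a row does not reach only later rows make up. A row lasts 1/12 s, in which the tool goes at most 41.7 mm and 7.16 degrees, less where a joint would pass 70% of its speed; a pose out of reach is approached as far as the arm can. A call with a gripper value outside its range is refused whole. The fingers move at their own pace and stop on an object; "force" is the grip in N (left out, the last holds). Time passes only in rows, so rows that repeat a pose let the fingers close. It gives the time, the measured TCP pose, the force and the opening at its end, in the units of the state.
- get_obs(): the state, without advancing time (a new reading comes with each control period).
- camera(name): name is "side" or "top" or "wrist"; returns the picture (384x512x3 uint8, red, green, blue); there is no depth.
- get_calibration(name): a dict with "fx", "fy", "cx", "cy" (pixels), "eye" and "attitude" of the camera in the world; the wrist camera has in their place "mount" (4x4, takes a point from camera to tool coordinates, whose origin is the TCP and whose axes are the flange's). Camera axes: x right, y down, z forward; pixel columns grow to the right and rows downward; lengths in m; the calibration is good to about 2 mm. A picture is of the moment at which its call begins: read the wrist's pose just before it. get_calibration takes no time and is no camera call.
- job_done(): hands the job in, once; it reports no verdict.
The state is a dict: "time": time; "q": joint angles; "qd": joint speeds; "joint_efforts": joint torques, N m; "ee_pos": TCP position; "tcp_rot": TCP orientation; "wrist_force": force on the tool from outside, world axes, zero at the start; "torque": the same for the moment, N m; "opening": finger opening in m.
Only numpy, scipy, OpenCV 4.12 (cv2) and the standard library are available. Lean on these libraries where they do the work, as an engineer would, in place of code of your own. Each camera call takes 0.05 s, during which the arm holds its last target.

TASK

Lift the blue lid of the grey supply bin by its bar until the yellow sprung stay kicks up under the lid's peg, then let the lid down so that it rests on the stay and let go. Then reach into the open bin, take out the white receipt roll and stand it upright, wholly on the round black rubber pad, leaving the blue ribbon spool in the bin and the lid propped.

Things in the scene. Friction and masses are not known exactly. Their poses are not given: they have to be found in the camera images.
- bin: Grey plastic bin fixed to the counter, 160 (x) x 260 (y) x 90 mm high, walls and floor 5 mm, origin at the centre of its underside, z up. Its front, with the lid's handle, looks along its own -x. The lid's hinge axis runs along its y at x = +80, z = 95 mm. A yellow stay with a red tip is on the outside of its -y wall, within 20 mm of it.
- lid (a joint): Hinge of the blue lid (160 x 260 x 8 mm, 0.4 kg, its middle plane through the hinge axis, hinged on the far rim). 0 = shut and level, grows as the lid swings up and away from the front, end stop at 1.54 rad. It falls shut by its own weight from any angle unless the stay is under its peg; resting on the stay it reads about 1.38 rad. The stay gets under the peg when the lid is raised past 1.42 rad (raise it to about 1.48).
- stay (a joint): Sprung stay arm, 151 x 6 x 10 mm, on the outside of the bin's -y wall. Near 0 = lying along the rim, held down by a peg on the lid's side; its weak spring swings it up by itself as the lid rises, to its stop at 0.77 rad, where its red tip stands under the peg. Raised, its tip stands 195 mm above the counter, 58 mm behind the middle of the bin and beside the -y wall; knocked back, it lets the lid fall. It is not to be handled.
- lid_handle (a point): Middle of the lid's steel handle bar: a round bar 10 mm thick and 120 mm long, parallel to the bin's y, held 45 mm out from the lid's front edge by a leg at each end, in the lid's middle plane and 205 mm from the hinge axis. The point's axes turn with the lid; with the lid shut they are parallel to the bin's and it lies 95 mm above the counter. The bar can turn between fingers that close across it.
- roll_center (a point): White paper receipt roll, solid, 50 mm diameter, 80 mm high, 0.13 kg nominal, standing on end in the bin on the left or right side; the point is at its centre, half-way up (45 mm above the counter at the start), z along its axis. Beside it, along the bin's y, at least 25 mm are free on each side.
- spool_center (a point): Blue ribbon spool, 50 mm diameter, 60 mm high, standing in the bin beside the roll; the point is at its centre, half-way up. To be left in the bin.
- pad_top (a point): Round black rubber pad, 110 mm diameter, 4 mm thick, fixed flat on the counter; the point is the middle of its top face, 4 mm above the counter.
Not all that is in view belongs to the job. Of the things like the part that bears pad_top, leave any that is brown, purple or red; of the rest the larger one is meant.

How it is judged:
By the outcome, as a careful person would: the job done as asked, in the order asked, and still so for the second after the job is handed in, with the robot touching nothing.
It also fails if it takes over 64 s, if anything falls off the work surface, if the arm or the gripper's body presses on something with over 40 N, if the wrist force passes 120 N, or if a joint passes its speed limit or range.

## Working session

There is one attempt and no reset: what is moved stays moved. The work goes in short steps, Python scripts to look and compute and a tool call to move; the robot and the scene stay as the last step left them, time stands still between calls to the robot, and variables do not carry over. Pictures are saved under pics/ and viewed, and the job is handed in when it is done.

Besides the shell and the picture viewer there is one more tool, called after "Call:" as name(argument=value, ...) on one line, values as JSON. play_rows: Moves the arm, as the interface text tells. Its arguments: {"type":"object","properties":{"commands":{"type":"string"},"force":{"type":"number"}},"required":["commands"]}

```bash
mkdir -p pics; ls; python3 - <<'E'
from workcell import *
import cv2
print(get_obs())
for n in ("side","top","wrist"):
    print(n,get_calibration(n))
    cv2.imwrite(f"pics/a_{n}.png",camera(n)[:,:,::-1])
E
```

```text
pics
{'time': 0.0, 'q': array([-7.71779431e+01,  5.01286155e+00,  1.00351448e+01,  9.50979505e+01,
        8.14208149e-04,  8.99995703e+01]), 'qd': array([-0.09863732, -0.03360286,  0.01600065, -0.10056583, -0.1102176 ,
       -0.05966935]), 'joint_efforts': array([-7.01166337e-04, -5.20381951e+01,  4.64807332e+01,  1.60943315e-02,
        6.80765243e-05,  4.08468054e-05]), 'ee_pos': array([ 0.12201526, -0.53607855,  0.23057234]), 'tcp_rot': array([-1.79924333e+02, -8.14774858e-04,  1.28224855e+01]), 'wrist_force': array([-0.06224469, -1.17381443,  0.0822794 ]), 'torque': array([-0.0226109 ,  0.02352943, -0.04748798]), 'opening': 0.08572293299260739}
side {'fx': 385.92631072758445, 'fy': 385.92631072758445, 'cx': 256.7719483451707, 'cy': 184.37846384314517, 'eye': array([0.22659451, 0.67410012, 0.65414905]), 'attitude': array([-126.67480534,   -0.8328928 , -153.37510263])}
top {'fx': 476.70682893120465, 'fy': 476.70682893120465, 'cx': 257.6028403092286, 'cy': 187.9908844376888, 'eye': array([ 0.30849919, -0.00170393,  1.16944496]), 'attitude': array([-168.80410987,   -0.93701867,  -89.55915531])}
wrist {'fx': 309.3625117646704, 'fy': 309.3625117646704, 'cx': 256.60443358512777, 'cy': 186.94095739050974, 'mount': array([[ 5.89110773e-05, -9.60238181e-01, -2.79182079e-01,
         7.13117779e-02],
       [ 9.99999998e-01,  5.36668487e-05,  2.64276278e-05,
         2.10520278e-04],
       [-1.03939948e-05, -2.79182080e-01,  9.60238182e-01,
        -1.43178881e-01],
       [ 0.00000000e+00,  0.00000000e+00,  0.00000000e+00,
         1.00000000e+00]])}
```

View pics/a_top.png

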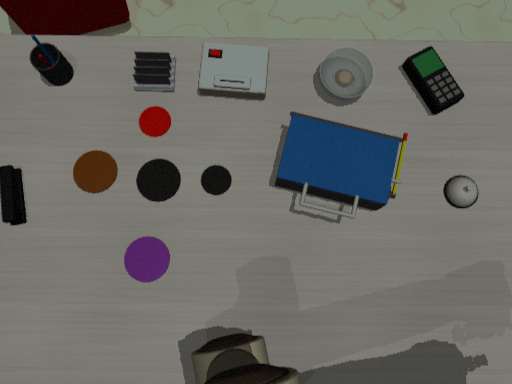

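View pics/a_side.png

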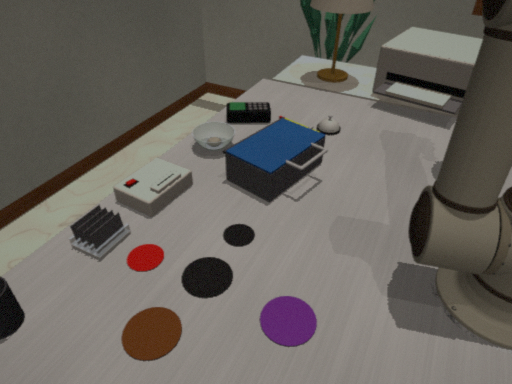

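View pics/a_wrist.png

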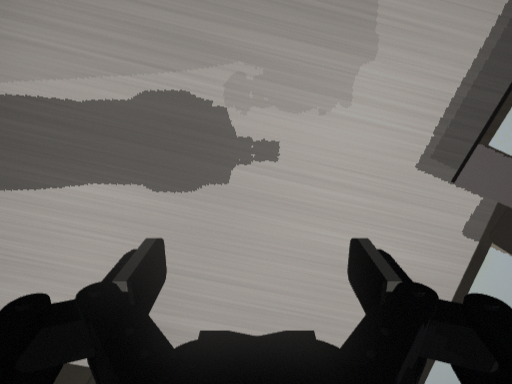

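The top view shows the larger black pad at (159,180), the blue lid with its handle near (328,208), and the yellow stay at (401,160) on the right side. Next I'll measure them.

```bash
cat > h.py <<'E'
import numpy as np, cv2
from scipy.spatial.transform import Rotation as R
from workcell import *
def cam(n,obs=None):
    c=get_calibration(n)
    if n=="wrist":
        o=obs; Rt=R.from_euler('xyz',o['tcp_rot'],degrees=True).as_matrix()
        M=np.array(c['mount']); return c,Rt@M[:3,:3],Rt@M[:3,3]+o['ee_pos']
    return c,R.from_euler('xyz',c['attitude'],degrees=True).as_matrix(),np.array(c['eye'])
def ray(C,u,v):
    c,Rm,e=C; d=Rm@np.array([(u-c['cx'])/c['fx'],(v-c['cy'])/c['fy'],1]); return e,d
def onz(C,u,v,z):
    e,d=ray(C,u,v); return e+d*(z-e[2])/d[2]
def proj(C,p):
    c,Rm,e=C; q=Rm.T@(np.array(p)-e); return np.array([c['fx']*q[0]/q[2]+c['cx'],c['fy']*q[1]/q[2]+c['cy']])
def rd(f): return cv2.imread(f)
def hsv(f): return cv2.cvtColor(rd(f),cv2.COLOR_BGR2HSV)
E
python3 - <<'E'
from h import *
for n in ("top","side"):
    C=cam(n); I=hsv(f"pics/a_{n}.png")
    m=cv2.inRange(I,(100,150,60),(125,255,255))
    cs,_=cv2.findContours(m,0,2); c=max(cs,key=cv2.contourArea)
    b=cv2.approxPolyDP(c,6,True)[:,0]
    P=[onz(C,u,v,.099) for u,v in b]; print(n,b.tolist()); print(np.round(P,4))
    print([round(np.linalg.norm(P[i]-P[i-1]),4) for i in range(len(P))])
    r=cv2.minAreaRect(np.array([p[:2] for p in [onz(C,u,v,.099) for u,v in c[:,0]]],np.float32)); print(r)
    k=cv2.inRange(I,(0,0,0),(180,255,45)); 
    cs,_=cv2.findContours(k,0,2)
    for c in cs:
        if cv2.contourArea(c)>300:
            (u,v),_,_=cv2.fitEllipse(c); Q=np.array([onz(C,*p,.004) for p in c[:,0]])
            print("dark",(u,v),onz(C,u,v,.004),np.ptp(Q,axis=0))
E
```

```text
top [[292, 115], [277, 177], [386, 203], [398, 140]]
[[ 0.6973 -0.0975  0.099 ]
 [ 0.5468 -0.062   0.099 ]
 [ 0.4888 -0.3113  0.099 ]
 [ 0.639  -0.3463  0.099 ]]
[np.float64(0.2555), np.float64(0.1546), np.float64(0.2559), np.float64(0.1542)]
((0.5929715633392334, -0.20441344380378723), (0.2585418224334717, 0.15756350755691528), 76.45606994628906)
dark (243.64830017089844, 361.7778015136719) [0.12733537 0.01027209 0.004     ] [0.11121298 0.23979444 0.        ]
dark (331.8428649902344, 195.15872192382812) [ 0.52316422 -0.20412091  0.004     ] [4.45874145e-02 1.17191783e-01 2.22044605e-16]
dark (215.65628051757812, 179.7770233154297) [0.55911271 0.08593677 0.004     ] [0.07169937 0.07266625 0.        ]
dark (11.989015579223633, 196.39451599121094) [0.51163708 0.58579269 0.004     ] [0.1476361  0.07798473 0.        ]
dark (158.13230895996094, 179.86013793945312) [0.55729378 0.22909816 0.004     ] [1.04752163e-01 1.05539894e-01 2.22044605e-16]
dark (152.3896942138672, 67.14608001708984) [0.85835857 0.25854632 0.004     ] [8.67286562e-02 9.37108551e-02 2.22044605e-16]
dark (432.4429626464
[... 1110 characters left out ...]
5625) [0.8757223  0.22702318 0.004     ] [0.10589209 0.11097654 0.        ]
dark (419.9295959472656, 223.8822479248047) [ 0.17376989 -0.15284486  0.004     ] [0.04702733 0.27169734 0.        ]
dark (268.5895080566406, 173.4585418701172) [ 0.6027809  -0.17479437  0.004     ] [0.29532105 0.27320244 0.        ]
dark (247.93075561523438, 114.37954711914062) [ 0.83432241 -0.48575584  0.004     ] [2.05580867e-01 2.12933102e-01 2.22044605e-16]
dark (432.0937194824219, 85.87507629394531) [ 0.2545212  -1.11065301  0.004     ] [3.45393935e-01 1.51199874e-01 2.22044605e-16]
dark (493.51483154296875, 1.6654043197631836) [ 0.02400728 -3.20929966  0.004     ] [1.84497275e-01 8.48024467e-01 1.11022302e-16]
```

```bash
python3 - <<'E'
from h import *
I=rd("pics/a_top.png")[90:240,260:430]
cv2.imwrite("pics/crop1.png",cv2.resize(I,None,fx=4,fy=4,interpolation=cv2.INTER_CUBIC))
E
```

```text
(no output)
```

View pics/crop1.png

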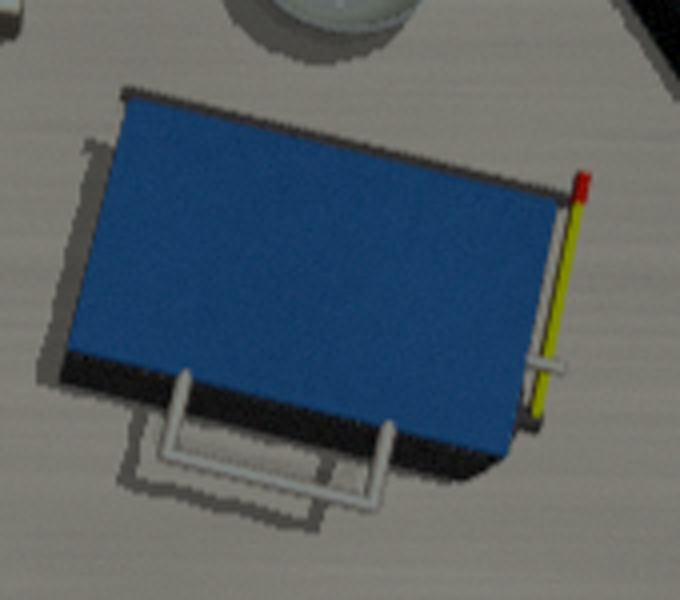

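```bash
python3 - <<'E'
from h import *
C=cam("top")
a,b=onz(C,302,203.75,.098),onz(C,353,215.75,.098); print(a,b,(a+b)/2,np.linalg.norm(a-b),np.degrees(np.arctan2(*(a-b)[:2])))
y=np.radians(-13.4); bx=np.array([np.cos(y),np.sin(y)]); c=np.array([.592,-.203]); print(c-.125*bx,c+.08*bx)
I=rd("pics/a_side.png")[100:210,210:350]
cv2.imwrite("pics/crop2.png",cv2.resize(I,None,fx=5,fy=5,interpolation=cv2.INTER_CUBIC))
E
```

```text
[ 0.48520592 -0.11911661  0.098     ] [ 0.45878283 -0.23493522  0.098     ] [ 0.47199438 -0.17702592  0.098     ] 0.11879448864722536 12.851616707348878
[ 0.47040302 -0.17403151] [ 0.66982207 -0.22153983]
```

View pics/crop2.png

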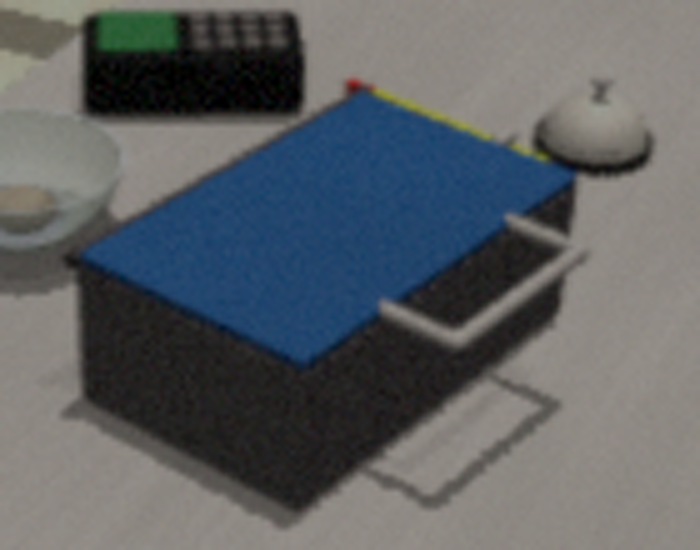

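Call:
play_rows(commands="0.4 348 362 0 64;0.4 348 362 0 64;0.4 348 362 0 64;0.4 348 362 0 64;0.4 348 362 0 64;0.4 348 362 0 64;0.4 348 362 0 64;0.4 348 362 0 64;0.4 348 362 0 64;0.4 348 362 0 64", force=40)

```text
time: 0.98
ee_pos: [0.4118, -0.234, 0.2313]
tcp_rot: [180.0, 0.0, 77.3]
wrist_force: [0.6, -0.7, 0.6]
opening: 0.0345
```

The bar's ends are at (302,204) and (353,216) in the top view. Its middle is about (0.471,-0.175), which agrees with the lid outline.

Call:
play_rows(commands="0.4 59 58 0 -1;0.4 59 58 0 -1;0.4 59 58 0 -1;0.4 59 58 0 -1")

```text
time: 1.32
ee_pos: [0.4707, -0.1762, 0.2306]
tcp_rot: [-179.9, -0.0, 76.1]
wrist_force: [1.0, 1.3, -1.3]
opening: 0.0344
```

```bash
python3 - <<'E'
from h import *
o=get_obs(); print(o['q'],o['ee_pos'],o['tcp_rot'])
cv2.imwrite("pics/b_w.png",camera("wrist")[:,:,::-1])
C=cam("wrist",o)
print(proj(C,[.471,-.1755,.095]))
E
```

```text
[-2.05216107e+01 -1.45493188e+00  3.40372013e+00  9.49370009e+01
 -3.10607571e-03  8.34247293e+01] [ 0.47072259 -0.17621486  0.23057651] [-1.79921811e+02 -5.88595903e-03  7.60536581e+01]
[256.41465585 175.67604301]
```

View pics/b_w.png

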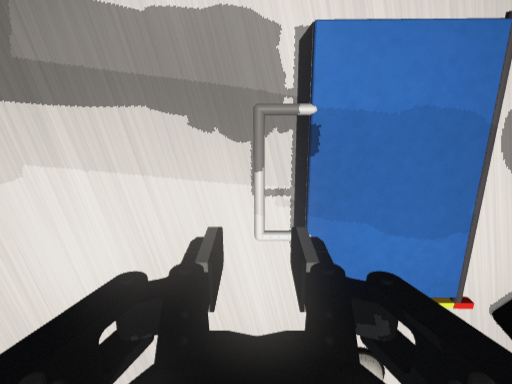

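The wrist view shows the bar running vertically at column 260 from row 105 to row 237, centred on the fingers to within 3 mm. I'll go down onto it.

Call:
play_rows(commands="0.4 2 0 -40 0;0.4 2 0 -80 0;0.4 2 0 -120 0;0.4 2 0 -154 0;0.4 2 0 -154 0;0.4 2 0 -154 0")

```text
time: 1.87
ee_pos: [0.4701, -0.1786, 0.0768]
tcp_rot: [-179.8, -0.0, 75.7]
wrist_force: [0.4, 0.2, -0.1]
opening: 0.0344
```

```bash
python3 - <<'E'
from h import *
cv2.imwrite("pics/c_w.png",camera("wrist")[:,:,::-1])
E
```

```text
(no output)
```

View pics/c_w.png

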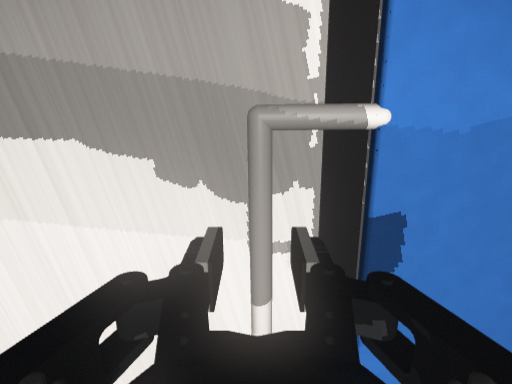

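Call:
play_rows(commands="0 1 0 0 0;0 1 0 0 0;0 1 0 0 0;0 1 0 0 0;0 1 0 0 0;0 1 0 0 0;0 1 0 0 0;0 1 0 0 0", force=30)

```text
time: 2.58
ee_pos: [0.4723, -0.1783, 0.0801]
tcp_rot: [180.0, 0.1, 75.8]
wrist_force: [-11.0, 0.7, 11.9]
opening: 0.0085
```

```bash
python3 - <<'E'
from h import *
y=np.radians(-13.4); bx=np.array([np.cos(y),np.sin(y)])
for a in list(np.arange(.15,1.4,.15))+[1.42,1.48,1.38]:
    print(round(a,2), np.round(205*(1-np.cos(a))*bx,0), round(205*np.sin(a)))
E
```

```text
0.15 [ 2. -1.] 31
0.3 [ 9. -2.] 61
0.45 [20. -5.] 89
0.6 [35. -8.] 116
0.75 [ 54. -13.] 140
0.9 [ 75. -18.] 161
1.05 [100. -24.] 178
1.2 [127. -30.] 191
1.35 [156. -37.] 200
1.42 [169. -40.] 203
1.48 [181. -43.] 204
1.38 [162. -38.] 201
```

Call:
play_rows(commands="0 1 0 15 0;0 2 -1 31 0;0 5 -1 46 0;0 9 -2 61 0;0 9 -2 61 0;0 9 -2 61 0")

```text
time: 3.08
ee_pos: [0.4807, -0.1803, 0.1407]
tcp_rot: [-179.9, 0.1, 75.8]
wrist_force: [-11.7, -0.1, 1.2]
opening: 0.0089
```

```bash
python3 - <<'E'
from h import *
o=get_obs();print(o['wrist_force'],o['ee_pos'])
cv2.imwrite("pics/d_s.png",camera("side")[:,:,::-1])
E
```

```text
[-11.73064     -0.11881993   1.2203649 ] [ 0.48072309 -0.18032405  0.14072507]
```

View pics/d_s.png

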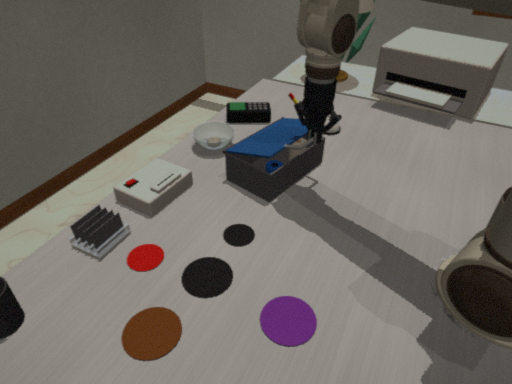

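The side view shows the lid rising with the bar held in the gripper near (315,125). The spool is visible at the bin's near (+y) end. I'll continue along the arc.

Call:
play_rows(commands="0 3 -1 14 0;0 9 -3 28 0;0 16 -4 42 0;0 24 -6 55 0;0 33 -8 68 0;0 43 -11 79 0;0 54 -13 90 0;0 65 -16 100 0;0 65 -16 100 0;0 65 -16 100 0")

```text
time: 3.97
ee_pos: [0.5462, -0.1962, 0.2428]
tcp_rot: [179.8, 0.1, 75.8]
wrist_force: [-13.3, 2.1, 14.1]
opening: 0.0082
```

Call:
play_rows(commands="0 11 -3 10 0;0 24 -6 19 0;0 37 -9 26 0;0 51 -12 32 0;0 65 -15 37 0;0 80 -19 41 0;0 80 -19 41 0;0 80 -19 41 0")

```text
time: 4.63
ee_pos: [0.6276, -0.2158, 0.2824]
tcp_rot: [179.7, 0.1, 75.8]
wrist_force: [-2.8, -2.4, 6.4]
opening: 0.0085
```

Call:
play_rows(commands="0 7 -2 2 0;0 14 -3 3 0;0 20 -5 4 0;0 26 -6 4 0;0 26 -6 4 0;0 26 -6 4 0;0 26 -6 4 0")

```text
time: 5.22
ee_pos: [0.6529, -0.2218, 0.2862]
tcp_rot: [179.8, 0.1, 75.8]
wrist_force: [-1.7, -2.4, 5.3]
opening: 0.0087
```

```bash
python3 - <<'E'
from h import *
cv2.imwrite("pics/e_s.png",camera("side")[:,:,::-1])
cv2.imwrite("pics/e_t.png",camera("top")[:,:,::-1])
E
```

```text
(no output)
```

View pics/e_s.png

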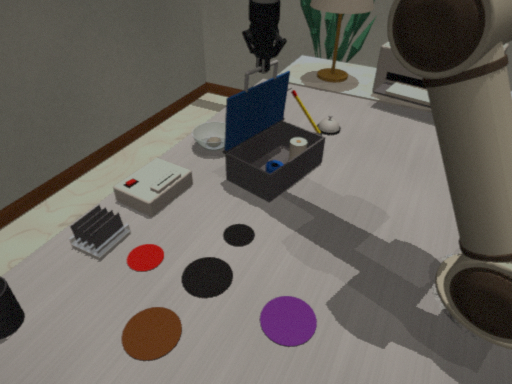

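View pics/e_t.png

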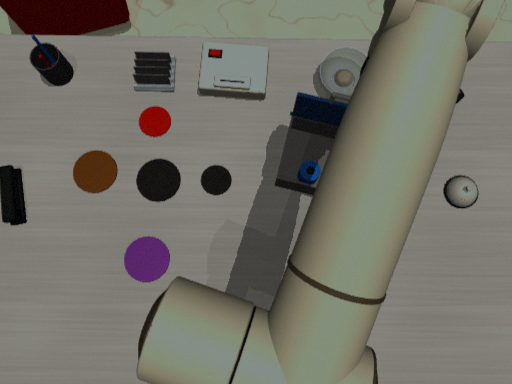

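The side view shows the lid nearly vertical and the stay raised, its red tip at (294,93). The roll's white top is near (298,143). Next I'll lower the lid onto the stay.

Call:
play_rows(commands="0 -5 1 -1 0;0 -10 2 -1 0;0 -15 4 -2 0;0 -18 4 -2 0;0 -21 5 -3 0;0 -21 5 -3 0;0 -21 5 -3 0")

```text
time: 5.9
ee_pos: [0.6324, -0.2167, 0.2829]
tcp_rot: [179.7, 0.1, 75.8]
wrist_force: [2.4, -5.9, 8.4]
opening: 0.0085
```

```bash
python3 - <<'E'
from h import *
I=camera("side")[:,:,::-1][40:210,210:370]
cv2.imwrite("pics/f_s.png",cv2.resize(I,None,fx=3.5,fy=3.5,interpolation=cv2.INTER_CUBIC))
E
```

```text
(no output)
```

View pics/f_s.png

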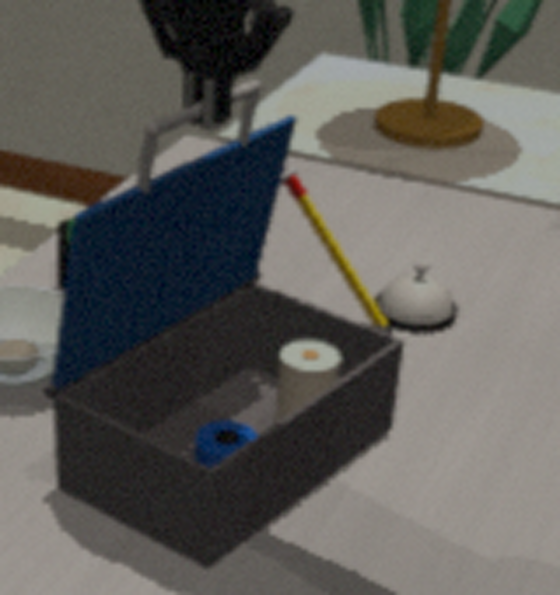

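Call:
play_rows(commands="0.3 0 0 0 0;0.3 0 0 0 0;0.3 0 0 0 0;0.3 0 0 0 0;0.3 0 0 0 0")

```text
time: 6.37
ee_pos: [0.6318, -0.2157, 0.28]
tcp_rot: [-180.0, -0.0, 75.8]
wrist_force: [-0.3, -0.5, 0.7]
opening: 0.0257
```

```bash
python3 - <<'E'
from h import *
I=camera("side")[:,:,::-1][40:210,210:370]
cv2.imwrite("pics/g_s.png",cv2.resize(I,None,fx=3.5,fy=3.5,interpolation=cv2.INTER_CUBIC))
I=camera("wrist")[:,:,::-1]
cv2.imwrite("pics/g_w.png",I)
E
```

```text
(no output)
```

View pics/g_s.png

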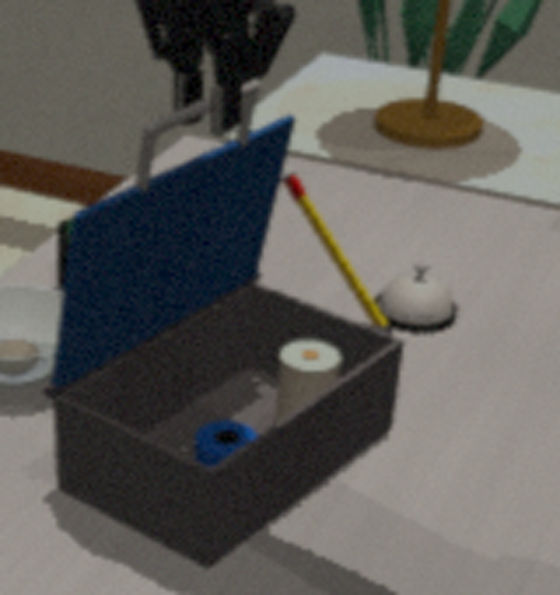

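View pics/g_w.png

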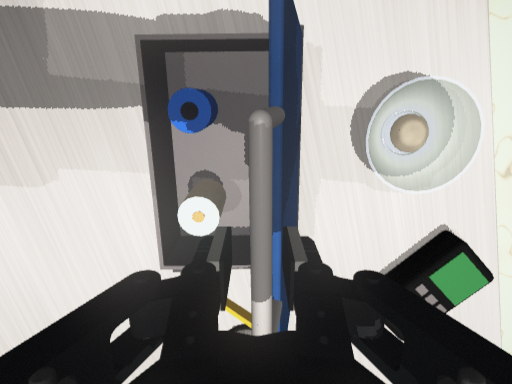

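The bar at column 261 is free between the fingers and the lid stays up on the stay. The roll's top is at about (198,216) in the wrist view and the spool at (192,110). I'll measure them, then back off.

Call:
play_rows(commands="0.3 0 0 15 0;0.3 0 0 30 0;0.3 0 0 45 0;0.3 0 0 60 0;0.3 0 0 60 0")

```text
time: 6.88
ee_pos: [0.632, -0.2159, 0.343]
tcp_rot: [179.8, 0.0, 75.8]
wrist_force: [0.3, 0.1, 0.9]
opening: 0.0256
```

```bash
python3 - <<'E'
from h import *
o=get_obs(); print(o['ee_pos'],o['q'],o['wrist_force'])
W=camera("wrist")[:,:,::-1]; cv2.imwrite("pics/h_w.png",W)
C=cam("wrist",o)
I=cv2.cvtColor(W,cv2.COLOR_BGR2HSV)
y=np.radians(-13.4); bx=np.array([np.cos(y),np.sin(y)]);by=np.array([-bx[1],bx[0]]);c=np.array([.592,-.203])
m=cv2.inRange(I[:260,130:260],(0,0,190),(180,60,255)); 
cs,_=cv2.findContours(m,0,2)
for k in cs:
  if 100<cv2.contourArea(k)<4000:
    (u,v),ax,_=cv2.fitEllipse(k); u+=130; p=onz(C,u,v,.085); d=p[:2]-c; print("white",u,v,ax,p,"bin",d@bx,d@by)
m=cv2.inRange(I,(100,150,60),(125,255,255)); cs,_=cv2.findContours(m[:,:240],0,2)
for k in cs:
  if cv2.contourArea(k)>200:
    (u,v),r=cv2.minEnclosingCircle(k); p=onz(C,u,v,.065); d=p[:2]-c;print("blue",u,v,r,p,d@bx,d@by)
S=camera("side")[:,:,::-1]; cv2.imwrite("pics/h_s.png",S)
Cs=cam("side"); I=cv2.cvtColor(S,cv2.COLOR_BGR2HSV)[125:170,280:315]
cv2.imwrite("pics/h_sc.png",cv2.resize(S[40:210,210:370],None,fx=3.5,fy=3.5,interpolation=cv2.INTER_CUBIC))
u,v=210+310/3.5,40+355/3.5; p=onz(Cs,u,v,.085); d=p[:2]-c; print("side roll",u,v,p,d@bx,d@by)
E
```

```text
[ 0.63198702 -0.21588915  0.34301799] [-1.88626812e+01  2.98714982e+01  5.43759377e+01  1.14302601e+02
  5.43743107e-03  8.53135865e+01] [0.32279707 0.12875595 0.89179244]Traceback (most recent call last):
  File "<stdin>", line 11, in <module>
cv2.error: OpenCV(4.12.0) /io/opencv/modules/imgproc/src/shapedescr.cpp:361: error: (-201:Incorrect size of input array) There should be at least 5 points to fit the ellipse in function 'fitEllipseNoDirect'
```

View pics/h_w.png

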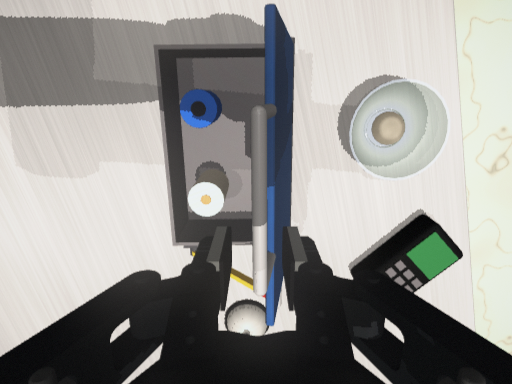

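```bash
python3 - <<'E'
from h import *
o=get_obs(); C=cam("wrist",o); W=rd("pics/h_w.png"); I=cv2.cvtColor(W,cv2.COLOR_BGR2HSV)
y=np.radians(-13.4); bx=np.array([np.cos(y),np.sin(y)]);by=np.array([-bx[1],bx[0]]);c=np.array([.592,-.203])
def rep(s,C,u,v,z):
    p=onz(C,u,v,z); d=p[:2]-c; print(s,round(u,1),round(v,1),np.round(p,4),"bin",np.round([d@bx,d@by],4))
m=cv2.inRange(I,(0,0,150),(180,110,255)); m[:, :180]=0;m[:,232:]=0;m[:175]=0;m[225:]=0
cs,_=cv2.findContours(m,0,2)
k=max(cs,key=cv2.contourArea); (u,v),r=cv2.minEnclosingCircle(k); print(r); rep("roll",C,u,v,.085)
m=cv2.inRange(I,(100,150,60),(125,255,255))[:,:240]; cs,_=cv2.findContours(m,0,2)
k=max(cs,key=cv2.contourArea); (u,v),r=cv2.minEnclosingCircle(k); print(r); rep("spool",C,u,v,.065)
for s,u,v in (("NW",155,45),("SW",173,245)): rep(s,C,u,v,.09)
S=camera("side")[:,:,::-1]; cv2.imwrite("pics/h_s.png",S)
cv2.imwrite("pics/h_sc.png",cv2.resize(S[40:210,210:370],None,fx=3.5,fy=3.5,interpolation=cv2.INTER_CUBIC))
Cs=cam("side")
rep("side roll",Cs,210+310/3.5,40+356/3.5,.085)
rep("side spool",Cs,210+227/3.5,40+438/3.5,.065)
E
```

```text
23.307823181152344
roll 209.5 201.0 [ 0.5552 -0.2638  0.085 ] bin [-0.0217 -0.0676]
19.620040893554688
spool 198.8 107.4 [ 0.574  -0.1417  0.065 ] bin [-0.0317  0.0554]
NW 155 45 [ 0.5497 -0.0618  0.09  ] bin [-0.0739  0.1276]
SW 173 245 [ 0.4881 -0.3122  0.09  ] bin [-0.0757 -0.1304]
side roll 298.6 141.7 [ 0.5472 -0.2553  0.085 ] bin [-0.0314 -0.0612]
side spool 274.9 165.1 [ 0.5692 -0.1391  0.065 ] bin [-0.037   0.0569]
```

View pics/h_sc.png

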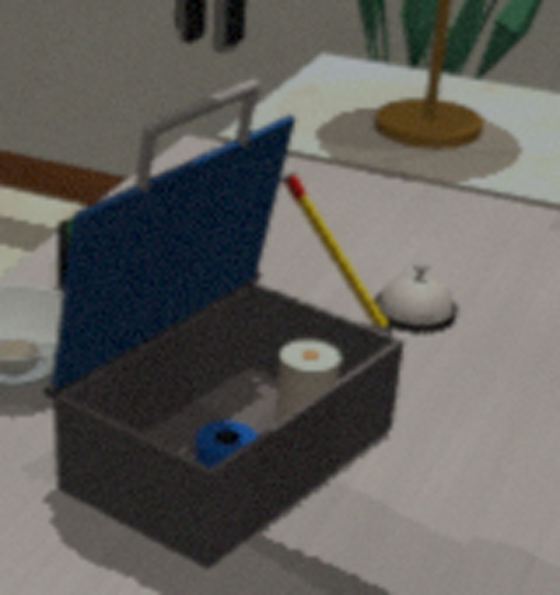

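Call:
play_rows(commands="0.3 -30 -5 0 0;0.3 -55 -25 0 0;0.75 -80 -44 0 20;0.75 -80 -44 0 91;0.75 -80 -44 0 91;0.75 -80 -44 0 91;0.75 -80 -44 0 91;0.75 -80 -44 0 91;0.75 -80 -44 0 91;0.75 -80 -44 0 91")

```text
time: 7.82
ee_pos: [0.5516, -0.2598, 0.3387]
tcp_rot: [-180.0, -0.1, 133.5]
wrist_force: [0.7, -0.3, -0.5]
opening: 0.064
```

Call:
play_rows(commands="0.75 0 0 0 33;0.75 0 0 -10 33;0.75 0 0 -40 33;0.75 0 0 -80 33;0.75 0 0 -110 33;0.75 0 0 -110 33;0.75 0 0 -110 33")

```text
time: 8.4
ee_pos: [0.5505, -0.2593, 0.2284]
tcp_rot: [180.0, -0.2, 166.0]
wrist_force: [0.1, 0.2, 1.9]
opening: 0.064
```

```bash
python3 - <<'E'
from h import *
o=get_obs(); print(o['ee_pos'],o['tcp_rot'],o['opening'])
W=camera("wrist")[:,:,::-1]; cv2.imwrite("pics/i_w.png",W)
E
```

```text
[ 0.5505334  -0.25926783  0.22843321] [179.95009012  -0.24142997 165.96556997] 0.0640435407746322
```

View pics/i_w.png

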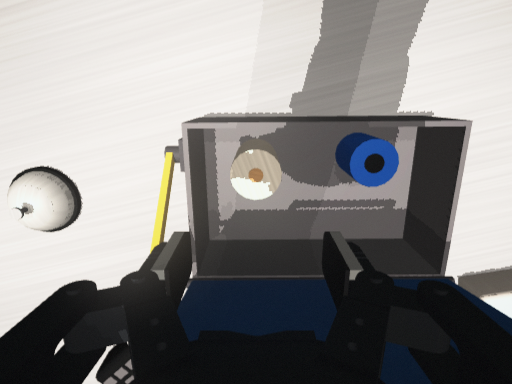

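```bash
python3 - <<'E'
from h import *
o=get_obs(); C=cam("wrist",o)
y=np.radians(-13.4); bx=np.array([np.cos(y),np.sin(y)]);by=np.array([-bx[1],bx[0]]);c=np.array([.592,-.203])
for s,u,v,z in (("roll",256,174.5,.085),("rollL",231,174.5,.085),("rollR",281,174.5,.085),("cornL",183,123,.09),("cornR",470,122,.09),("inL",190,127,.09),("spool",375,163,.065)):
    p=onz(C,u,v,z); d=p[:2]-c; print(s,np.round(p,4),np.round([d@bx,d@by],4))
E
```

```text
roll [ 0.5525 -0.2606  0.085 ] [-0.025  -0.0652]
rollL [ 0.5467 -0.284   0.085 ] [-0.0253 -0.0893]
rollR [ 0.5584 -0.2373  0.085 ] [-0.0248 -0.0411]
cornL [ 0.4889 -0.3126  0.09  ] [-0.0749 -0.1305]
cornR [ 0.5509 -0.0612  0.09  ] [-0.0728  0.1284]
inL [ 0.4938 -0.3075  0.09  ] [-0.0713 -0.1244]
spool [ 0.575  -0.1414  0.065 ] [-0.0308  0.056 ]
```

The roll's top is at (256,174) in the wrist view, which gives (0.5525,-0.2606). It measures 48 mm across against 50 mm given, and it stands centred between the fingers. I'll go down onto it.

Call:
play_rows(commands="0.75 2 -1 -40 0;0.75 2 -1 -80 0;0.75 2 -1 -110 0;0.75 2 -1 -140 0;0.75 2 -1 -165 0;0.75 2 -1 -188 0;0.75 2 -1 -188 0;0.75 2 -1 -188 0")

```text
time: 9.12
ee_pos: [0.5547, -0.2613, 0.044]
tcp_rot: [-180.0, 0.1, 166.0]
wrist_force: [0.6, 0.0, 1.0]
opening: 0.0643
```

Call:
play_rows(commands="0 0 0 0 0;0 0 0 0 0;0 0 0 0 0;0 0 0 0 0;0 0 0 0 0;0 0 0 0 0", force=30)

```text
time: 9.62
ee_pos: [0.5556, -0.2617, 0.0457]
tcp_rot: [-179.9, 0.3, 166.1]
wrist_force: [0.3, -0.7, 6.6]
opening: 0.0492
```

```bash
python3 - <<'E'
from h import *
o=get_obs(); print(o['ee_pos'],o['tcp_rot'],o['opening'])
cv2.imwrite("pics/j_w.png",camera("wrist")[:,:,::-1]);cv2.imwrite("pics/j_s.png",camera("side")[:,:,::-1])
E
```

```text
[ 0.5555906  -0.26168469  0.04574769] [-179.94149597    0.29629533  166.09491194] 0.04922664622730201
```

View pics/j_w.png

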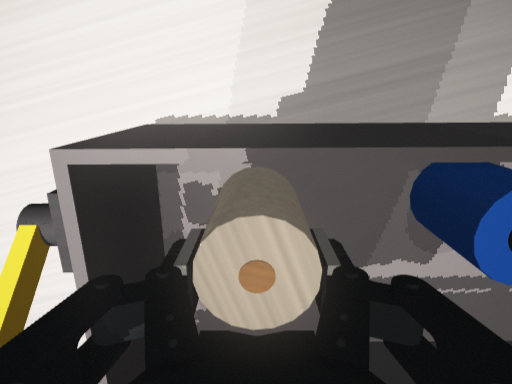

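View pics/j_s.png

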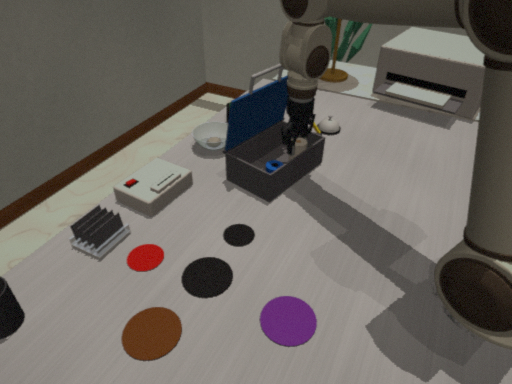

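Roll gripped (opening 49 mm), seen between the fingers at (257,268). I'll lift it slowly and check.

Call:
play_rows(commands="0 0 0 8 0;0 0 0 20 0;0 0 0 35 0;0 0 0 55 0;0 0 0 80 0;0 0 0 105 0;0 0 0 130 0;0 0 0 150 0;0 0 0 150 0")

```text
time: 10.47
ee_pos: [0.5551, -0.2615, 0.1989]
tcp_rot: [-179.9, 0.4, 166.1]
wrist_force: [0.8, -0.3, -1.3]
opening: 0.0494
```

```bash
python3 - <<'E'
from h import *
o=get_obs(); print(o['ee_pos'],o['q'],o['opening'])
W=camera("wrist")[:,:,::-1];cv2.imwrite("pics/k_w.png",W);S=camera("side")[:,:,::-1]
cv2.imwrite("pics/k_s.png",cv2.resize(S[40:210,210:370],None,fx=3.5,fy=3.5,interpolation=cv2.INTER_CUBIC))
E
```

```text
[ 0.55509853 -0.26153246  0.19890774] [-2.52272244e+01  1.28611318e+01  1.53542997e+01  9.20426939e+01
 -1.23759366e-04 -1.13328979e+01] 0.04943711242617873
```

View pics/k_w.png

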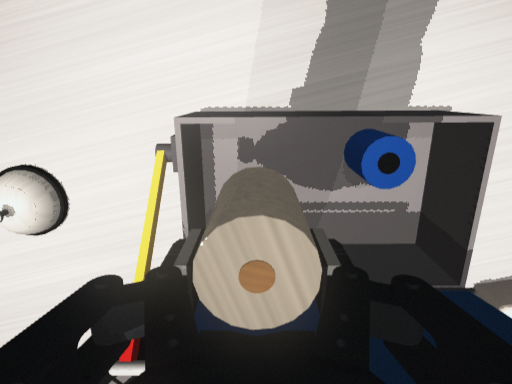

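View pics/k_s.png

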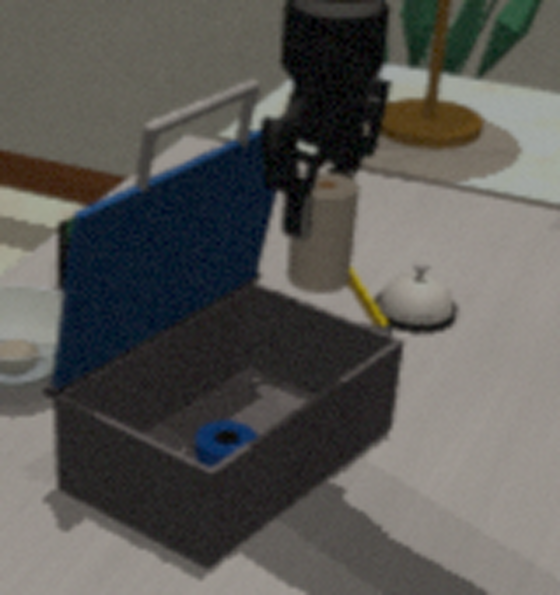

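The wrist and side views show the roll upright in the gripper above the bin, the spool still in the bin and the lid propped. I'll carry the roll round in front of the bin to the pad.

Call:
play_rows(commands="0 -25 6 0 0;0 -55 14 0 0;0 -85 30 0 0;0 -100 60 0 0;0 -105 95 0 0;0 -105 130 0 0;0 -105 165 0 0;0 -105 200 0 0;0 -105 235 0 0;0 -105 270 0 0")

```text
time: 11.4
ee_pos: [0.4479, 0.0106, 0.1914]
tcp_rot: [-180.0, -0.1, 166.1]
wrist_force: [1.7, -0.9, -0.8]
opening: 0.0492
```

Call:
play_rows(commands="0 0 35 0 0;0 0 70 0 0;0 10 105 0 0;0 35 135 0 0;0 60 165 0 0;0 80 190 0 0;0 95 212 0 0;0 105 223 0 0;0 105 223 0 0;0 105 223 0 0")

```text
time: 12.23
ee_pos: [0.5534, 0.2323, 0.1906]
tcp_rot: [-179.9, -0.1, 166.2]
wrist_force: [-0.3, -0.2, -2.1]
opening: 0.0494
```

```bash
python3 - <<'E'
from h import *
o=get_obs(); print(o['ee_pos'],o['tcp_rot'],o['opening'])
C=cam("wrist",o)
W=camera("wrist")[:,:,::-1];cv2.imwrite("pics/l_w.png",W)
cv2.imwrite("pics/l_t.png",camera("top")[:,:,::-1])
E
```

```text
[0.55339259 0.23231    0.19059109] [-1.79892876e+02 -1.33988863e-01  1.66167152e+02] 0.049400779362167406
```

View pics/l_w.png

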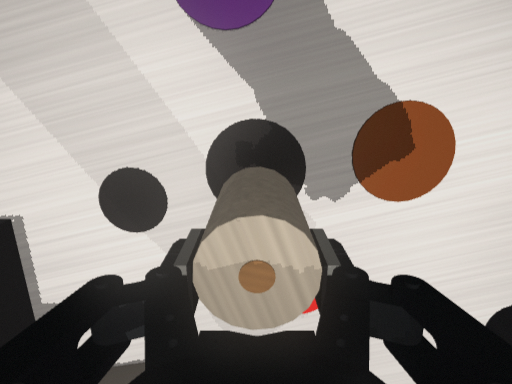

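View pics/l_t.png

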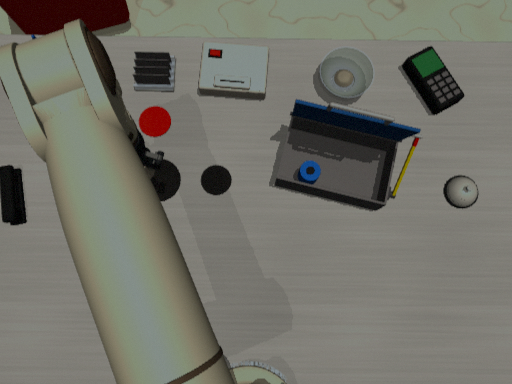

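```bash
python3 - <<'E'
from h import *
o=get_obs(); C=cam("wrist",o); e=o['ee_pos']
print("pad",onz(C,255.5,169,.004),onz(C,206,169,.004)-onz(C,305,169,.004))
print("rolltop",onz(C,257,272,e[2]+.04), onz(C,194,272,e[2]+.04)-onz(C,321,272,e[2]+.04))
E
```

```text
pad [0.55780391 0.22889792 0.004     ] [-0.02602036 -0.10528435  0.        ]
rolltop [0.54644232 0.23332284 0.23171881] [-0.0114888  -0.04655674  0.        ]
```

The wrist view shows the black pad centred at (255,169), which gives (0.557,0.230). The roll needs about +6 mm in x and -3 mm in y.

Call:
play_rows(commands="0 6 -3 -30 0;0 6 -3 -60 0;0 6 -3 -85 0;0 6 -3 -105 0;0 6 -3 -120 0;0 6 -3 -130 0;0 6 -3 -138 0;0 6 -3 -138 0;0 6 -3 -138 0")

```text
time: 13.08
ee_pos: [0.5599, 0.2289, 0.0549]
tcp_rot: [180.0, 0.0, 166.1]
wrist_force: [1.0, 0.8, -1.9]
opening: 0.0498
```

Call:
play_rows(commands="0 0 0 -3 0;0 0 0 -6 0;0 0 0 -8 0;0 0 0 -8 0;0 0 0 -8 0")

```text
time: 13.5
ee_pos: [0.5598, 0.2291, 0.0463]
tcp_rot: [-180.0, -0.0, 166.1]
wrist_force: [0.1, -0.9, -1.4]
opening: 0.0494
```

Call:
play_rows(commands="0 0 0 -1 0;0 0 0 -2 0;0 0 0 -2 0;0 0 0 -2 0")

```text
time: 13.83
ee_pos: [0.56, 0.2292, 0.0448]
tcp_rot: [180.0, 0.0, 166.1]
wrist_force: [-1.0, -0.3, 3.0]
opening: 0.0494
```

```bash
python3 - <<'E'
from h import *
print(get_obs()['wrist_force'],get_obs()['ee_pos'])
S=camera("side")[:,:,::-1]
cv2.imwrite("pics/m_s.png",cv2.resize(S[170:320,130:290],None,fx=3.5,fy=3.5,interpolation=cv2.INTER_CUBIC))
E
```

```text
[-0.97127338 -0.34225579  3.03999158] [0.55997908 0.22919449 0.04481639]
```

View pics/m_s.png

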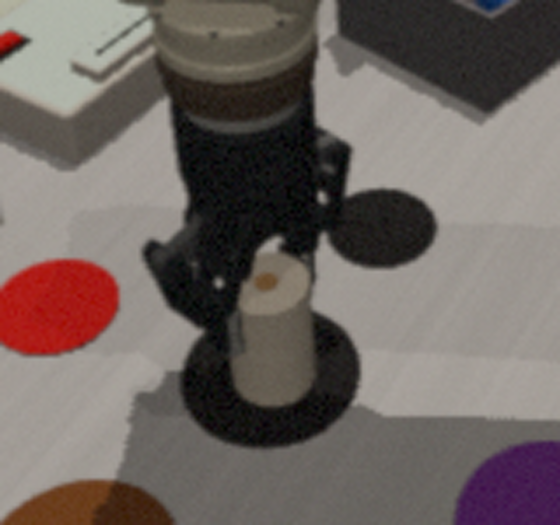

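Contact reads +3 N, at the height expected for the pad. The roll stands near the middle of the pad, so I'll release and rise.

Call:
play_rows(commands="0.3 0 0 0 0;0.65 0 0 0 0;0.75 0 0 0 0;0.8 0 0 0 0;0.8 0 0 0 0;0.8 0 0 0 0;0.8 0 0 0 0")

```text
time: 14.47
ee_pos: [0.5598, 0.2291, 0.0441]
tcp_rot: [-180.0, -0.0, 166.1]
wrist_force: [0.1, -0.5, -0.1]
opening: 0.0687
```

Call:
play_rows(commands="0.8 0 0 10 0;0.8 0 0 25 0;0.8 0 0 50 0;0.8 0 0 80 0;0.8 0 0 110 0;0.8 0 0 140 0;0.8 -30 -30 160 0;0.8 -60 -60 160 0;0.8 -90 -90 160 0;0.8 -90 -90 160 0")

```text
time: 15.3
ee_pos: [0.4663, 0.1362, 0.206]
tcp_rot: [-180.0, 0.0, 166.1]
wrist_force: [-0.4, 0.3, 1.3]
opening: 0.0685
```

```bash
python3 - <<'E'
from h import *
o=get_obs();print(o['wrist_force'],o['ee_pos'],o['opening'])
cv2.imwrite("pics/n_s.png",camera("side")[:,:,::-1])
cv2.imwrite("pics/n_t.png",camera("top")[:,:,::-1])
E
```

```text
[-0.39555109  0.34403804  1.31359295] [0.46627938 0.13616756 0.20603748] 0.06845003768835788
```

View pics/n_s.png

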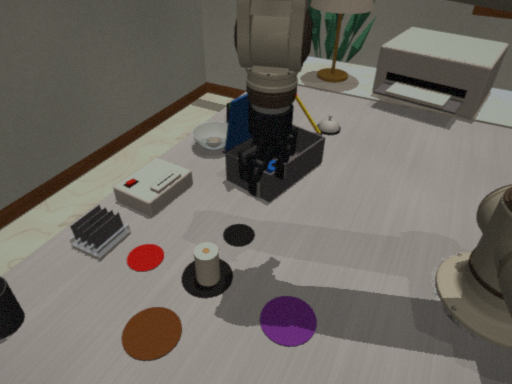

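View pics/n_t.png

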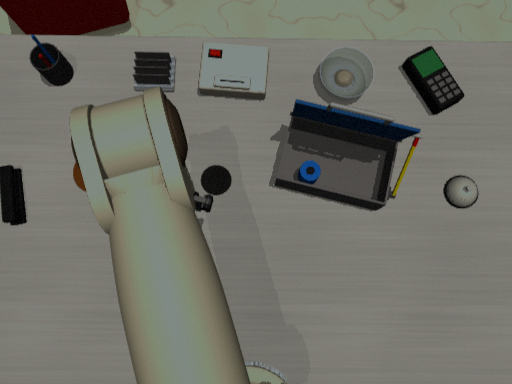

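The side view shows the roll upright, wholly on the black pad at (207,275). The top view shows the lid propped with the stay's tip at (416,142), and the spool in the bin at (310,172). The gripper is clear of everything.

Call:
play_rows(commands="0.8 0 0 0 0;0.8 0 0 0 0;0.8 0 0 0 0")

```text
time: 15.65
ee_pos: [0.4705, 0.1398, 0.204]
tcp_rot: [-180.0, -0.0, 166.2]
wrist_force: [0.2, -0.2, 0.5]
opening: 0.0685
```

```bash
python3 - <<'E'
from h import *
o=get_obs();print(abs(o['qd']).max(),o['wrist_force'])
print(job_done())
E
```

```text
0.24861423075699535 [ 0.1631446  -0.19029578  0.50093428]
the job is handed in; nothing more can be done
None
```

I raised the lid by its bar to about 1.48 rad, until the stay kicked up. I then lowered it to about 1.37 rad onto the stay and let go. After that I took the roll out of the bin, set it upright on the larger black pad and handed the job in at about 15.7 s.

**Last checks:** the final side and top views show the roll upright, wholly on the pad and near its middle. The lid is still resting on the stay, the spool is still in the bin, and the gripper is clear with wrist force near 0 N.

**Disagreements, all small:**
- The pad's position from the different cameras differed by up to about 5 mm.
- The roll's position in the bin differed by up to about 13 mm between the side view and the wrist views. I trusted the close-up wrist view.
- The wrist view put the bin's front edge about 5 mm off where the lid outline placed it.

The highest wrist force I read was about 20 N, while swinging the lid. I read it only at the end of each move. No check failed.

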